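# Assemble the sectional vase mould on the turning plate

## Task

Build up the four-part vase mould in the middle of the round steel turning plate: first the iron foot, then the tall iron sleeve in the foot, then the necked iron collar in the sleeve, and last the wooden plug in the collar, each standing upright and fully seated in the part below. Leave the spare iron ring and the upturned blue glass tumbler where they are, and let go of everything at the end.

Things in the scene. Friction and masses are not known exactly. Their poses are not given: they have to be found in the camera images.
- turntable: Turning plate: fixed round bright-steel plate on the bench, 130 mm across, 20 mm thick, flat on top (a thin dark circle of 100 mm is marked on it, centred). It does not turn. Origin: centre of its underside; z up, its top is at z = 20 mm. The rectangular tan firebrick is not it.
- foot: Mould foot, dark iron, 0.6 kg. A flat-bottomed disc 84 mm across, 8 mm thick, carries a cylinder 64 mm across up to 30 mm total height (grip the cylinder, 8 to 30 mm up). In its top a round recess 52 mm across, 10 mm deep, with a black spot at the bottom. Origin: centre of the underside; z up.
- sleeve: Mould sleeve, dark iron, 0.7 kg, 68 mm high. Plain cylinder 64 mm across (grip it) on a tapered spigot 8 mm long (36 mm across at the bottom, 44 at the top). In its top a recess 52 mm across, 10 mm deep. Origin: centre of the spigot's underside; z up. Seated, the cylinder rests on the foot's rim, its origin 22 mm above the foot's origin.
- collar: Mould collar, dark iron, 0.3 kg. From below: tapered spigot 8 mm long (36 to 44 mm across), flange 60 mm across from 8 to 16 mm, neck 48 mm across from 16 to 44 mm (grip here) with a recess 36 mm across, 12 mm deep in its top. Origin: centre of the spigot's underside; z up. Seated, the flange rests on the sleeve's rim, its origin 60 mm above the sleeve's.
- plug: Plug of pale turned wood, 30 g. From below: tapered spigot 10 mm long (18 to 26 mm across), flange 46 mm across from 10 to 18 mm, round handle 22 mm across from 18 to 44 mm (grip here). Stands upright. Origin: centre of the spigot's underside; z up. Seated, the flange rests on the collar's rim, its origin 34 mm above the collar's.
- spare_ring: Spare ring, dark iron, not part of the mould, to be left alone: flat ring 80 mm across with a 58 mm hole right through (the bench shows in it), 16 mm high. Loose. Origin: centre of the underside.
- tumbler: Upturned blue glass tumbler with green swirls, to be left alone: 76 mm across at the bench, 58 mm at its top, 90 mm high. Loose. Origin: centre of the underside.
- firebrick: Firebrick, fixed, not a target: tan block 130 x 115 mm (its own x and y), 40 mm high. Origin: centre of the underside.
There are look-alikes about, which are no part of the job. Leave any turquoise look-alike of the turntable alone.

How it is judged:
By the outcome, as a careful person would: the job done as asked, in the order asked, and still so for the second after the job is handed in, with the robot touching nothing.
It also fails if it takes over 122 s, if anything falls off the work surface, if the arm or the gripper's body presses on something with over 40 N, if the wrist force passes 120 N, or if a joint passes its speed limit or range.

## Robot

A 6-joint arm with a two-finger parallel gripper is mounted at the origin on the work surface. World frame = base frame: x ahead of the robot, y to its left, z up, the work surface at z = 0. Lengths are in m, angles in degrees, forces in N, time in s.
With the tool pointing down it reaches from about 0.4 to 0.825 m from the base axis. Payload 7 kg.
Tool frame: the origin (TCP) lies on the centre line of the jaws, within the pads' length; the fingertips stand 11 mm ahead of it and the grasp point (between the pads) lies 8 mm behind it; x points along the fingers, y is the direction in which the jaws open and shut, and the axes are right-handed (so a half turn about x gives the same grasp; the last joint's range is limited). The gripper opens to 85 mm and grips with 20 to 120 N. Pads are 22 mm wide; open, the fingers measure 114 mm over their backs; the gripper's body (76 mm by 85 mm) begins 54 mm behind the grasp point. The pads swing forward as they close: fully open they stand 13 mm farther back than shut.
Start: joints at [88.127, 20.546, 0.682, 0, -70.136, -16.507], TCP at [0.213, 0.641, 0.242] pointing down, gripper open.
Joint ranges: [-176.03, 176.03], [-82.01, 121.73], [-58.28, 71.71], [-173.87, 95.51], [-174.79, -0.11], [-173.66, 173.66]. Speed limits (degrees/s): [136.94, 136.94, 172.46, 180, 180, 180].

## Interface

Orientations are given as [roll, pitch, yaw] about the fixed x, y, z axes, in that order (R = Rz(yaw) Ry(pitch) Rx(roll)).
In Python, from rig import manip gives the robot as it stands.
- The arm moves only by the tool jog_arm, never from a script. Its argument "series" is text: rows parted by semicolons, each of 4 numbers parted by spaces: the shift along the tool's x, y, z as a fraction of full scale, then the turn about the tool's x as a fraction of full scale. A call has 1 to 8 rows; each row is the pose to reach, as a shift and turn from the pose measured when the call began, along the tool's axes at that moment; what a row does not reach only later rows make up. Full scale, the value 1, is 0.2 m for a shift and 60 degrees for a turn. A row lasts 1/8 s, in which the tool goes at most 62.5 mm and 10.7 degrees, less where a joint would pass 70% of its speed; a pose out of reach is approached as far as the arm can. A call with a number of a shift or a turn outside -1 to 1 is refused whole. A call with a gripper value outside its range is refused whole. "gripper" is the closure, from 0 (fully open) to 1 (shut), set as the call begins (left out, the last holds). The fingers move at their own pace and stop on an object; "grip_force" is the grip in N (left out, the last holds). Time passes only in rows, so rows that repeat a pose let the fingers close. It gives the time, the measured TCP pose, the force and the opening at its end, in the units of the state.
- manip.get_obs(): the state, without advancing time (a new reading comes with each control period).
- manip.get_image(name): name is "scene" or "top"; returns (picture, depth): 384x512x3 uint8, red, green, blue; 384x512 float32, m along the optical axis (not along the pixel's ray), 0 where there is no reading.
- manip.calibration(name): a dict with "fx", "fy", "cx", "cy" (pixels), "pose" (4x4, takes a point from camera to world coordinates). Camera axes: x right, y down, z forward; pixel columns grow to the right and rows downward; lengths in m; the calibration is good to about 2 mm. A picture is of the moment at which its call begins. calibration takes no time and is no camera call.
- manip.sign_off(): hands the job in, once; it reports no verdict.
The state is a dict: "time_s": time; "joint_positions": joint angles; "dq": joint speeds; "joint_torque": joint torques, N m; "position": TCP position; "tool_rot": TCP orientation; "ft_force": force on the tool from outside, world axes, zero at the start; "ft_torque": the same for the moment, N m; "gripper_width": opening from 0.0 (shut) to 1.0 (fully open).
Only numpy, scipy, OpenCV 4.12 (cv2) and the standard library are available. Lean on these libraries where they do the work, as an engineer would, in place of code of your own. Each camera call takes 0.05 s, during which the arm holds its last target. There are 200 camera calls.

## Working session

There is one attempt and no reset: what is moved stays moved. The work goes in short steps, Python scripts to look and compute and a tool call to move; the robot and the scene stay as the last step left them, time stands still between calls to the robot, and variables do not carry over. Pictures are saved under pics/ and viewed, about 12 in all and at most 16, crops included, and the job is handed in when it is done.

Besides the shell and the picture viewer there is one more tool, called after "Call:" by a JSON object that holds its "name" and its "arguments". jog_arm: Moves the arm, as the interface text tells. Shift numbers are shares of 0.2 m and turn numbers shares of 60 degrees, none past 1 either way. Its arguments: {"type":"object","properties":{"series":{"type":"string"},"gripper":{"type":"number"},"grip_force":{"type":"number"}},"required":["series"]}

```bash
mkdir -p pics; ls
cat > h.py <<'E'
import numpy as np, cv2
from rig import manip
def shot(n,f=None):
    im,d=manip.get_image(n)
    if f: cv2.imwrite('pics/'+f,im[:,:,::-1])
    return im,d
def cloud(n,d):
    c=manip.calibration(n);v,u=np.mgrid[:384,:512]
    P=np.stack([(u-c['cx'])/c['fx']*d,(v-c['cy'])/c['fy']*d,d,np.ones_like(d)],-1)@np.array(c['pose']).T
    return P[...,:3]
def ray(n,u,v,z):
    c=manip.calibration(n);T=np.array(c['pose']);r=T[:3,:3]@[(u-c['cx'])/c['fx'],(v-c['cy'])/c['fy'],1]
    return T[:3,3]+r*(z-T[2,3])/r[2]
E
python3 - <<'E'
from h import *
for n in('scene','top'):
    im,d=shot(n,n+'0.png'); np.savez(n+'0.npz',im=im,d=d)
    print(n,np.round(manip.calibration(n)['pose'],3).tolist(),manip.calibration(n)['fx'])
print(manip.get_obs())
E
```

```text
pics
scene [[0.609, 0.545, -0.576, 0.982], [0.793, -0.42, 0.44, -0.416], [-0.002, -0.725, -0.688, 0.679], [0.0, 0.0, 0.0, 1.0]] 356.3645266559081
top [[0.019, -0.996, 0.087, 0.31], [-1.0, -0.019, 0.006, 0.014], [-0.004, -0.087, -0.996, 1.354], [0.0, 0.0, 0.0, 1.0]] 443.6159524506781
{'time_s': 0.1, 'joint_positions': array([ 8.81280337e+01,  2.05866377e+01,  6.39737851e-01, -1.68601464e-02,
       -7.01357244e+01, -1.65065880e+01]), 'dq': array([-0.0210913 , -0.03059616,  0.16570164,  0.09815197, -0.05426837,
       -0.06898988]), 'joint_torque': array([-1.73038923e-03, -5.84763765e+01,  2.94107956e+01,  6.95463181e+00,
       -3.13106102e-03,  2.96122082e-06]), 'position': array([0.21272534, 0.64017588, 0.24147337]), 'tool_rot': array([  95.64830766,   89.91586864, -102.73598703]), 'ft_force': array([-0.4651138 ,  0.21356713,  0.7336111 ]), 'ft_torque': array([-0.00371734, -0.01283698,  0.01366168]), 'gripper_width': 1.002646401324914}
```

View pics/scene0.png

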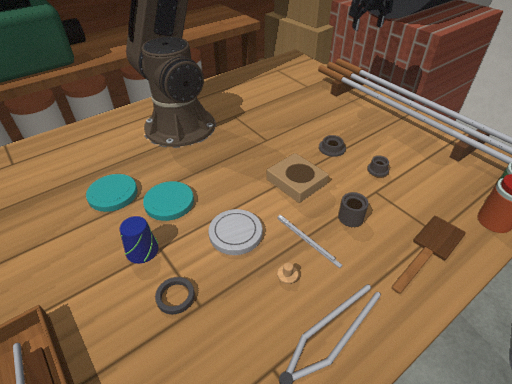

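View pics/top0.png

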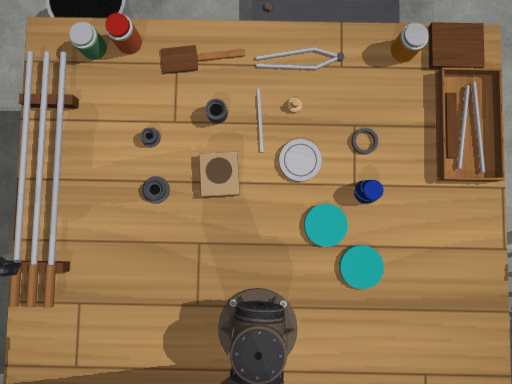

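The top view shows the plate at (300,160), foot (155,189), sleeve (217,111), collar (150,137), plug (295,105), ring (365,140) and tumbler (368,191). There are two turquoise decoys at (326,225) and (361,267). The scene view has the foot at (332,146), collar (378,166), sleeve (353,209), plug (288,272) and plate (236,231). Next I'll measure them and make one crop to confirm.

Run:
```python
from h import *
D={n:np.load(n+'0.npz') for n in('scene','top')}
C={n:cloud(n,D[n]['d']) for n in D}
objs=dict(plate=(300,160,.02,.065),foot=(155,189,.03,.032),sleeve=(217,111,.068,.032),collar=(150,137,.044,.024),plug=(295,105,.044,.011),ring=(365,140,.016,.04),tumbler=(368,191,.09,.029))
for k,(u,v,z,r) in objs.items():
    p0=ray('top',u,v,z)[:2]
    out=[]
    for n in('top','scene'):
        P=C[n]; near=np.hypot(P[...,0]-p0[0],P[...,1]-p0[1])<.075
        m=near&(abs(P[...,2]-z)<.006)&(D[n]['d']>0)
        q=P[m]
        if len(q)<4: out.append((n,len(q)));continue
        (cx,cy),rr=cv2.minEnclosingCircle(q[:,:2].astype(np.float32))
        out.append((n,len(q),np.round([cx,cy,rr,q[:,2].mean(),P[near][:,2].max()],4).tolist()))
    print(k,p0.round(3),r,out)
a=cv2.resize(D['scene']['im'][125:290,200:400],None,fx=4,fy=3.6,interpolation=cv2.INTER_CUBIC)
a=cv2.resize(D['scene']['im'][125:290,200:400],(720,594),interpolation=cv2.INTER_CUBIC)
cv2.imwrite('pics/crop1.png',a[:,:,::-1])
```

```text
plate [ 0.503 -0.117] 0.065 [('top', 1343, [0.5031, -0.117, 0.0654, 0.0211, 0.0304]), ('scene', 1816, [0.5044, -0.1208, 0.0659, 0.0214, 0.0253])]
foot [0.406 0.317] 0.032 [('top', 195, [0.4065, 0.3203, 0.0327, 0.0291, 0.0376]), ('scene', 138, [0.406, 0.3162, 0.0339, 0.0293, 0.0343])]
sleeve [0.637 0.134] 0.032 [('top', 189, [0.6438, 0.1392, 0.0321, 0.0669, 0.0752]), ('scene', 235, [0.6427, 0.1353, 0.0335, 0.0674, 0.0715])]
collar [0.561 0.335] 0.024 [('top', 112, [0.5661, 0.3413, 0.0245, 0.0438, 0.0515]), ('scene', 118, [0.566, 0.3373, 0.0248, 0.0434, 0.0484])]
plug [ 0.666 -0.098] 0.011 [('top', 37, [0.6743, -0.0977, 0.0107, 0.0444, 0.0512]), ('scene', 83, [0.6747, -0.1019, 0.011, 0.0441, 0.048])]
ring [ 0.569 -0.315] 0.04 [('top', 263, [0.5734, -0.3131, 0.0462, 0.0163, 0.0241]), ('scene', 595, [0.5675, -0.3178, 0.0404, 0.0163, 0.0204])]
tumbler [ 0.407 -0.305] 0.029 [('top', 328, [0.4105, -0.3192, 0.0297, 0.0905, 0.0975]), ('scene', 478, [0.4125, -0.3226, 0.0297, 0.0905, 0.0946])]
```

View pics/crop1.png

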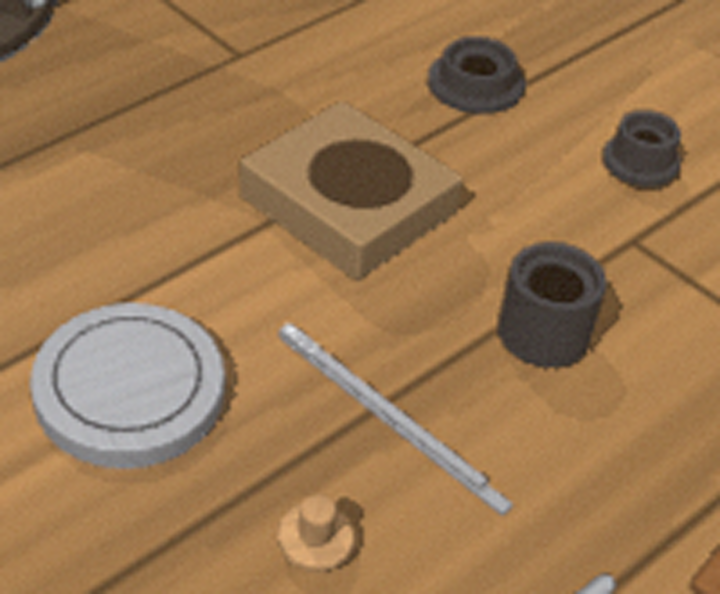

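The sizes and heights fit: foot r 32 at z 30, sleeve r 32 at z 68, collar r 24 at z 44, plug handle r 11 at z 44. The steel plate is bright with its thin circle, centred at (0.504,-0.119); the turquoise discs and the brick are not it. The two views agree to within 4 mm, so I'll use the mean.

```bash
cat > g.py <<'E'
import sys; from h import *
from scipy.spatial.transform import Rotation as R
o=manip.get_obs();M=R.from_euler('xyz',o['tool_rot'],degrees=True).as_matrix()
print('t',round(o['time_s'],2),'p',o['position'].round(4),'w',round(o['gripper_width'],3),'F',o['ft_force'].round(1),'tool x',M[:,0].round(3),'y',M[:,1].round(3),'j',o['joint_positions'].round(0))
for a in sys.argv[1:]:
    t=np.array([float(x) for x in a.split(',')]); print(a,(M.T@(t-o['position'])/.2).round(3))
E
python3 g.py .31,.48,.2 .406,.318,.12 .406,.318,.06
```

```text
t 0.1 p [0.2127 0.6402 0.2415] w 1.003 F [-0.5  0.2  0.7] tool x [-0.    -0.001 -1.   ] y [-0.315 -0.949  0.001] j [ 88.  21.   1.  -0. -70. -17.]
.31,.48,.2 [ 0.208  0.606 -0.714]
.406,.318,.12 [ 0.609  1.223 -1.425]
.406,.318,.06 [ 0.909  1.223 -1.425]
```

Call:
{"name": "jog_arm", "arguments": {"series": "0.1 0.3 -0.35 0;0.2 0.6 -0.7 0;0.3 0.84 -0.98 0;0.4 0.84 -0.98 0;0.5 0.84 -0.98 0;0.5 0.84 -0.98 0;0.5 0.84 -0.98 0", "gripper": 0, "grip_force": 60}}

```text
time_s: 0.98
position: [0.3459, 0.4197, 0.1425]
tool_rot: [130.6, 89.9, -67.8]
ft_force: [0.5, 0.3, 0.6]
gripper_width: 1.001
```

```bash
python3 g.py .406,.318,.12 .406,.318,.07 .406,.318,.021
```

```text
t 0.97 p [0.3459 0.4197 0.1425] w 1.001 F [0.5 0.3 0.6] tool x [ 0.    -0.001 -1.   ] y [-0.315 -0.949  0.001] j [ 71.  13. -24.   0. -53.   0.]
.406,.318,.12 [ 0.113  0.388 -0.445]
.406,.318,.07 [ 0.363  0.388 -0.445]
.406,.318,.021 [ 0.608  0.388 -0.445]
```

Call:
{"name": "jog_arm", "arguments": {"series": "0.05 0.2 -0.22 0;0.15 0.388 -0.445 0;0.36 0.388 -0.445 0;0.36 0.388 -0.445 0;0.5 0.388 -0.445 0;0.605 0.388 -0.445 0;0.605 0.388 -0.445 0;0.605 0.388 -0.445 0"}}

```text
time_s: 1.98
position: [0.4064, 0.3197, 0.0232]
tool_rot: [-132.3, 89.9, 29.4]
ft_force: [-0.4, -0.2, 0.3]
gripper_width: 1.004
```

```bash
python3 - <<'E'
from h import *
im,d=shot('scene')
cv2.imwrite('pics/c2.png',cv2.resize(im[60:200,250:430],(720,560),interpolation=cv2.INTER_CUBIC)[:,:,::-1])
E
python3 g.py .406,.318,.021
```

```text
t 2.02 p [0.4065 0.3196 0.0232] w 0.999 F [1.3 0.4 0.3] tool x [ 0.002  0.001 -1.   ] y [-0.314 -0.949 -0.002] j [ 60.  20. -34.   0. -35.  12.]
.406,.318,.021 [ 0.011  0.008 -0.   ]
```

View pics/c2.png

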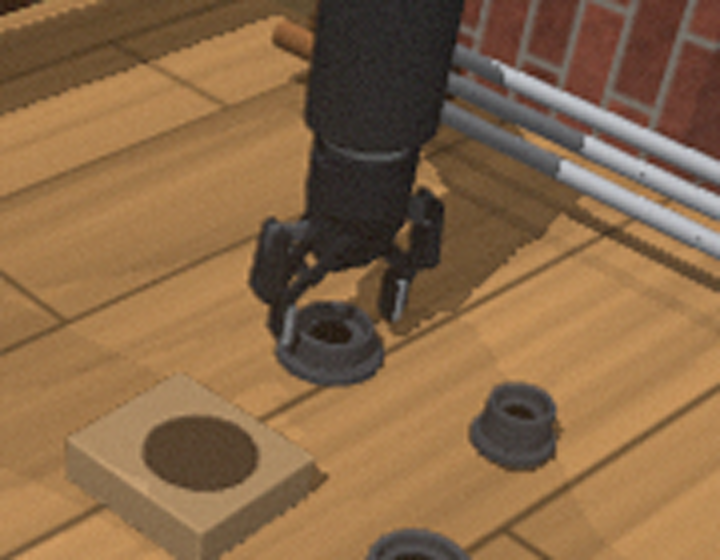

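Call:
{"name": "jog_arm", "arguments": {"series": "0.01 0.008 0 0;0.01 0.008 0 0;0.01 0.008 0 0;0.01 0.008 0 0;0.01 0.008 0 0;0.01 0.008 0 0;0.01 0.008 0 0;0.01 0.008 0 0", "gripper": 1, "grip_force": 60}}

```text
time_s: 3.02
position: [0.4061, 0.3182, 0.0227]
tool_rot: [-125.1, 89.8, 36.7]
ft_force: [-4.1, -2.5, 12.1]
gripper_width: 0.72
```

```bash
python3 - <<'E'
from h import *
im,d=shot('scene')
cv2.imwrite('pics/c3.png',cv2.resize(im[110:170,290:370],(800,600),interpolation=cv2.INTER_CUBIC)[:,:,::-1])
E
python3 g.py .406,.318,.12
```

```text
t 3.08 p [0.4061 0.3182 0.0227] w 0.718 F [-4.2 -2.1 12.5] tool x [ 0.003  0.002 -1.   ] y [-0.313 -0.95  -0.003] j [ 60.  20. -34.   0. -35.  12.]
.406,.318,.12 [-0.487  0.    -0.001]
```

View pics/c3.png

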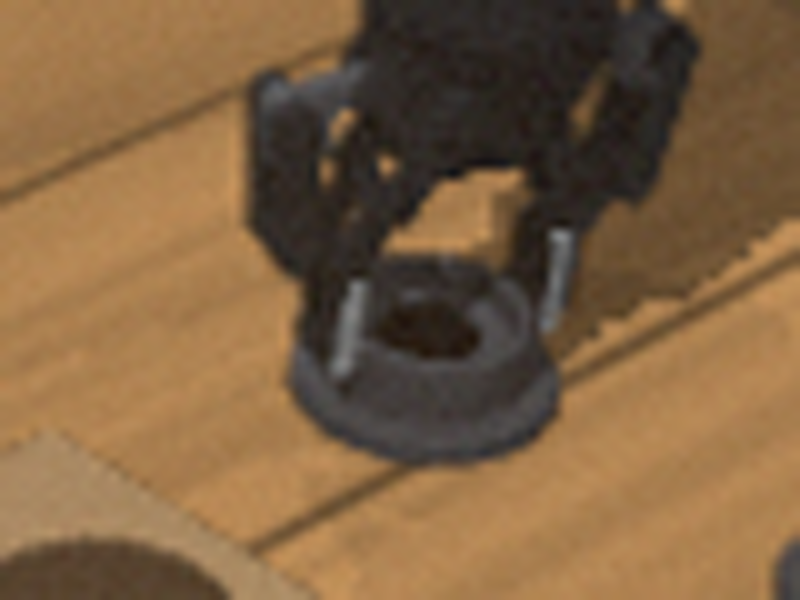

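The pads clasp the cylinder on both sides, with the foot near (430,330) in the crop. The tips seem to touch the flange at about 12 N. I'll lift and check the hold.

Call:
{"name": "jog_arm", "arguments": {"series": "-0.05 0 0 0;-0.15 0 0 0;-0.3 0 0 0;-0.5 0 0 0;-0.6 0 0 0;-0.6 0 0 0;-0.6 0 0 0"}}

```text
time_s: 3.95
position: [0.4051, 0.3171, 0.1416]
tool_rot: [-129.7, 89.9, 32.0]
ft_force: [0.1, 0.1, -5.5]
gripper_width: 0.715
```

```bash
python3 - <<'E'
from h import *
for n in('scene','top'):
    im,d=shot(n);P=cloud(n,d);p=manip.get_obs()['position']
    for lo,hi in((-.03,-.012),(-.012,.012),):
        m=(np.hypot(P[...,0]-p[0],P[...,1]-p[1])<.06)&(P[...,2]>p[2]+lo)&(P[...,2]<p[2]+hi)&(d>0)
        q=P[m]; print(n,lo,m.sum(),q.min(0).round(3),q.max(0).round(3)) if m.any() else 0
    if n=='scene': cv2.imwrite('pics/c4.png',cv2.resize(im[70:190,270:430],(800,600),interpolation=cv2.INTER_CUBIC)[:,:,::-1])
E
python3 g.py .44,.16,.16 .504,-.119,.15
```

```text
scene -0.03 149 [0.371 0.273 0.119] [0.447 0.357 0.129]
scene -0.012 347 [0.373 0.273 0.129] [0.445 0.357 0.153]
top -0.03 111 [0.365 0.279 0.121] [0.446 0.35  0.129]
top -0.012 141 [0.365 0.278 0.129] [0.445 0.346 0.153]
t 4.05 p [0.4052 0.3171 0.1412] w 0.716 F [ 0.1 -0.8 -6.4] tool x [ 0.001 -0.    -1.   ] y [-0.313 -0.95  -0.   ] j [ 60.  11. -27.   0. -52.  12.]
.44,.16,.16 [-0.093  0.691 -0.412]
.504,-.119,.15 [-0.043  1.916 -1.153]
```

View pics/c4.png

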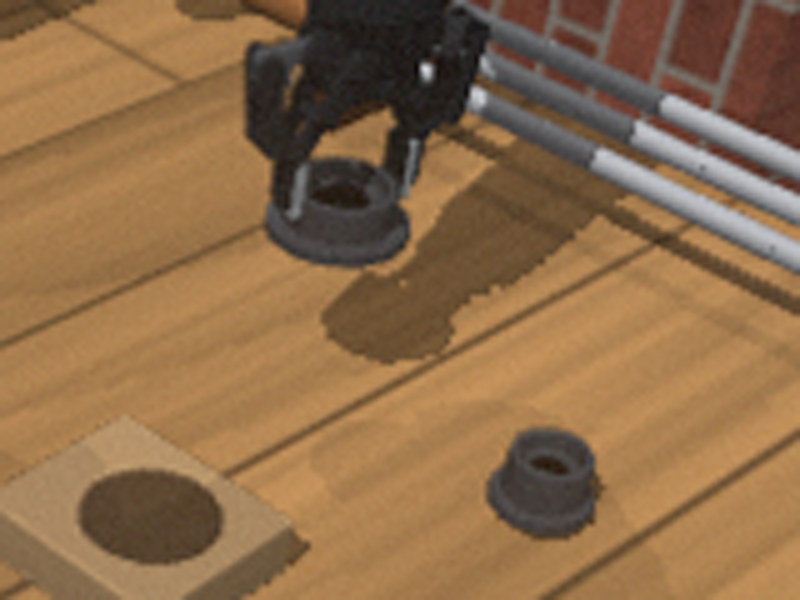

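Held level; the weight reads 5.9 N, which matches 0.6 kg. Now carry it to the plate.

Call:
{"name": "jog_arm", "arguments": {"series": "-0.05 0.25 -0.15 0;-0.05 0.5 -0.3 0;-0.05 0.75 -0.45 0;-0.05 1 -0.6 0;-0.05 1 -0.6 0;-0.05 1 -0.6 0"}}

```text
time_s: 4.8
position: [0.4563, 0.0891, 0.1506]
tool_rot: [99.2, 90.0, -99.1]
ft_force: [0.3, -0.1, -5.7]
gripper_width: 0.717
```

```bash
python3 g.py .504,-.119,.12 .504,-.119,.06  .504,-.119,.0425
```

```text
t 4.8 p [0.4563 0.0891 0.1506] w 0.717 F [ 0.3 -0.1 -5.7] tool x [-0.    -0.001 -1.   ] y [-0.315 -0.949  0.001] j [ 35.   6. -32.   0. -52.  36.]
.504,-.119,.12 [ 0.154  0.912 -0.554]
.504,-.119,.06 [ 0.454  0.912 -0.554]
.504,-.119,.0425 [ 0.541  0.912 -0.554]
```

Call:
{"name": "jog_arm", "arguments": {"series": "0 0.25 -0.15 0;0.05 0.5 -0.3 0;0.1 0.75 -0.45 0;0.2 0.912 -0.554 0;0.35 0.912 -0.554 0;0.45 0.912 -0.554 0;0.45 0.912 -0.554 0;0.45 0.912 -0.554 0"}}

```text
time_s: 5.8
position: [0.5049, -0.1181, 0.0613]
tool_rot: [135.0, 89.9, -63.3]
ft_force: [-0.0, 0.3, -5.2]
gripper_width: 0.717
```

```bash
cat > m.py <<'E'
# centre of a disc of radius r whose top is at z, near x,y, from both views
import sys; from h import *
x,y,z,r=map(float,sys.argv[1:5]); tol=.004
for n in('scene','top'):
    im,d=shot(n,sys.argv[5]+n+'.png' if len(sys.argv)>5 else None);P=cloud(n,d)
    m=(np.hypot(P[...,0]-x,P[...,1]-y)<r+.02)&(abs(P[...,2]-z)<tol)&(d>0);q=P[m]
    if len(q)>5:
        (a,b),c=cv2.minEnclosingCircle(q[:,:2].astype(np.float32)); print(n,len(q),'c',round(a,4),round(b,4),'r',round(c,4),'z',q[:,2].mean().round(4))
E
python3 m.py .504 -.119 .045 .042; python3 g.py .504,-.119,.06  .504,-.119,.0425
```

```text
scene 212 c 0.507 -0.1191 r 0.0416 z 0.0468
top 75 c 0.4932 -0.1119 r 0.0397 z 0.0465
t 5.9 p [ 0.505  -0.1183  0.0618] w 0.718 F [ 0.2 -0.2 -5.6] tool x [ 0.002 -0.001 -1.   ] y [-0.313 -0.95   0.   ] j [  9.  17. -32.   0. -41.  63.]
.504,-.119,.06 [0.009 0.005 0.004]
.504,-.119,.0425 [0.097 0.005 0.004]
```

Call:
{"name": "jog_arm", "arguments": {"series": "0.03 0.012 0.01 0;0.06 0.012 0.01 0;0.08 0.012 0.01 0;0.095 0.012 0.01 0;0.1 0.012 0.01 0;0.1 0.012 0.01 0"}}

```text
time_s: 6.65
position: [0.5023, -0.12, 0.0428]
tool_rot: [173.2, 89.9, -25.0]
ft_force: [-5.1, 2.1, 8.2]
gripper_width: 0.714
```

Call:
{"name": "jog_arm", "arguments": {"series": "0 0 0 0;0 0 0 0;-0.02 0 0 0;-0.05 0 0 0;-0.2 0 0 0;-0.4 0 0 0;-0.6 0 0 0", "gripper": 0}}

```text
time_s: 7.52
position: [0.502, -0.12, 0.1644]
tool_rot: [171.4, 89.9, -26.8]
ft_force: [1.2, 0.2, -0.9]
gripper_width: 0.999
```

```bash
python3 g.py .643,.137,.16;python3 m.py .504 -.119 .05 .032 pics/f_
```

```text
t 7.53 p [ 0.502  -0.12    0.1644] w 0.999 F [ 1.2  0.2 -0.9] tool x [ 0.002 -0.001 -1.   ] y [-0.313 -0.95   0.   ] j [  8.   9. -26.   0. -55.  63.]
.643,.137,.16 [ 0.022 -1.441 -0.267]
scene 203 c 0.5026 -0.12 r 0.0325 z 0.0501
top 77 c 0.5015 -0.1165 r 0.0316 z 0.0501
```

The foot sits on the plate within 2 mm of centre in both views. Next is the sleeve.

Call:
{"name": "jog_arm", "arguments": {"series": "0 -0.3 -0.06 0;0 -0.6 -0.12 0;0 -0.8 -0.15 0;0 -1 -0.19 0;0 -1 -0.19 0;0 -1 -0.19 0"}}

```text
time_s: 8.38
position: [0.6029, 0.058, 0.1682]
tool_rot: [-169.6, 89.5, -7.8]
ft_force: [-0.5, -0.1, -0.0]
gripper_width: 1.002
```

```bash
python3 g.py .643,.137,.12 .643,.137,.04
```

```text
t 8.38 p [0.6029 0.058  0.1682] w 1.002 F [-0.5 -0.1 -0. ] tool x [ 0.009 -0.001 -1.   ] y [-0.312 -0.95  -0.002] j [ 24.  17. -15.   0. -58.  48.]
.643,.137,.12 [ 0.242 -0.437 -0.065]
.643,.137,.04 [ 0.642 -0.437 -0.061]
```

Call:
{"name": "jog_arm", "arguments": {"series": "0.05 -0.2 -0.03 0;0.1 -0.437 -0.063 0;0.2 -0.437 -0.063 0;0.25 -0.437 -0.063 0;0.35 -0.437 -0.063 0;0.5 -0.437 -0.063 0;0.64 -0.437 -0.063 0;0.64 -0.437 -0.063 0"}}

```text
time_s: 9.38
position: [0.6417, 0.1351, 0.0388]
tool_rot: [169.1, 89.6, -29.1]
ft_force: [-0.1, -0.6, -0.2]
gripper_width: 0.997
```

```bash
python3 g.py .643,.137,.04; python3 m.py .643 .137 .068 .032 pics/s_
```

```text
t 9.38 p [0.6417 0.1351 0.0388] w 0.997 F [-0.1 -0.6 -0.2] tool x [ 0.005 -0.003 -1.   ] y [-0.314 -0.95   0.001] j [ 29.  29. -15.   0. -45.  42.]
.643,.137,.04 [-0.006 -0.011 -0.003]
scene 177 c 0.6484 0.1356 r 0.0513 z 0.0679
top 37 c 0.6246 0.1309 r 0.0366 z 0.0678
```

No contact. Close and lift.

Call:
{"name": "jog_arm", "arguments": {"series": "0 -0.011 -0.003 0;0 -0.011 -0.003 0;0 -0.011 -0.003 0;0 -0.011 -0.003 0;0 -0.011 -0.003 0;0 -0.011 -0.003 0;0 -0.011 -0.003 0;0 -0.011 -0.003 0", "gripper": 1, "grip_force": 60}}

```text
time_s: 10.48
position: [0.6458, 0.1378, 0.044]
tool_rot: [-167.7, 89.3, -5.9]
ft_force: [-1.9, -3.7, 7.0]
gripper_width: 0.727
```

Call:
{"name": "jog_arm", "arguments": {"series": "-0.05 0 0 0;-0.15 0 0 0;-0.3 0 0 0;-0.5 0 0 0;-0.65 0 0 0;-0.65 0 0 0;-0.65 0 0 0"}}

```text
time_s: 11.35
position: [0.6431, 0.1378, 0.1725]
tool_rot: [-169.6, 89.4, -7.8]
ft_force: [-0.0, -0.4, -6.1]
gripper_width: 0.727
```

```bash
python3 g.py .502,-.119,.17
```

```text
t 11.35 p [0.6431 0.1378 0.1725] w 0.727 F [-0.  -0.4 -6.1] tool x [ 0.01  -0.001 -1.   ] y [-0.313 -0.95  -0.002] j [ 29.  21.  -8.   0. -60.  42.]
.502,-.119,.17 [0.007 1.44  0.269]
```

Call:
{"name": "jog_arm", "arguments": {"series": "0 0.25 0.05 0;0 0.5 0.1 0;0 0.75 0.15 0;0 1 0.19 0;0 1 0.19 0;0 1 0.19 0"}}

```text
time_s: 12.1
position: [0.544, -0.0405, 0.1706]
tool_rot: [-172.5, 89.5, -10.8]
ft_force: [0.7, -0.1, -5.4]
gripper_width: 0.725
```

```bash
python3 g.py .502,-.119,.11
```

```text
t 12.1 p [ 0.544  -0.0405  0.1706] w 0.725 F [ 0.7 -0.1 -5.4] tool x [ 0.008 -0.002 -1.   ] y [-0.314 -0.95  -0.001] j [ 16.  12. -22.   0. -56.  55.]
.502,-.119,.11 [0.302 0.439 0.079]
```

Call:
{"name": "jog_arm", "arguments": {"series": "0.05 0.2 0.04 0;0.1 0.439 0.08 0;0.2 0.439 0.08 0;0.3 0.439 0.08 0;0.3 0.439 0.08 0;0.3 0.439 0.08 0"}}

```text
time_s: 12.85
position: [0.5025, -0.1185, 0.1107]
tool_rot: [-174.2, 89.5, -12.4]
ft_force: [-0.1, -0.0, -5.3]
gripper_width: 0.731
```

```bash
python3 g.py .502,-.119,.11 .502,-.119,.086
python3 - <<'E'
from h import *
im,d=shot('scene');P=cloud('scene',d)
cv2.imwrite('pics/s2.png',cv2.resize(im[130:280,140:340],(800,600),interpolation=cv2.INTER_CUBIC)[:,:,::-1])
m=(np.hypot(P[...,0]-.502,P[...,1]+.119)<.05)&(d>0)
for z in np.arange(.045,.15,.006):
    q=P[m&(abs(P[...,2]-z)<.003)]
    if len(q):print(z.round(3),len(q),q[:,:2].min(0).round(4),q[:,:2].max(0).round(4))
E
```

```text
t 12.85 p [ 0.5025 -0.1185  0.1107] w 0.731 F [-0.1 -0.  -5.3] tool x [ 0.008 -0.002 -1.   ] y [-0.312 -0.95  -0.001] j [  9.  13. -30.   0. -47.  63.]
.502,-.119,.11 [0.003 0.003 0.002]
.502,-.119,.086 [0.123 0.003 0.003]
0.045 85 [ 0.4809 -0.1518] [ 0.5338 -0.0947]
0.051 105 [ 0.4794 -0.1519] [ 0.535  -0.0906]
0.057 1 [ 0.5308 -0.1109] [ 0.5308 -0.1109]
0.075 8 [ 0.5041 -0.1494] [ 0.5322 -0.1135]
0.081 50 [ 0.4895 -0.1504] [ 0.5327 -0.0939]
0.087 46 [ 0.4918 -0.1508] [ 0.5337 -0.0942]
0.093 53 [ 0.4936 -0.1502] [ 0.5332 -0.0947]
0.099 54 [ 0.493  -0.1502] [ 0.5332 -0.0932]
0.105 47 [ 0.5006 -0.1503] [ 0.5337 -0.0938]
0.111 59 [ 0.5005 -0.1579] [ 0.534  -0.0816]
0.117 69 [ 0.4841 -0.1609] [ 0.5337 -0.0796]
0.123 157 [ 0.4743 -0.1631] [ 0.5329 -0.0795]
0.129 279 [ 0.4747 -0.1624] [ 0.5333 -0.0796]
0.135 196 [ 0.4711 -0.162 ] [ 0.5334 -0.0785]
0.141 28 [ 0.494 -0.163] [ 0.5234 -0.0795]
0.147 23 [ 0.4908 -0.1652] [ 0.5261 -0.0756]
```

View pics/s2.png

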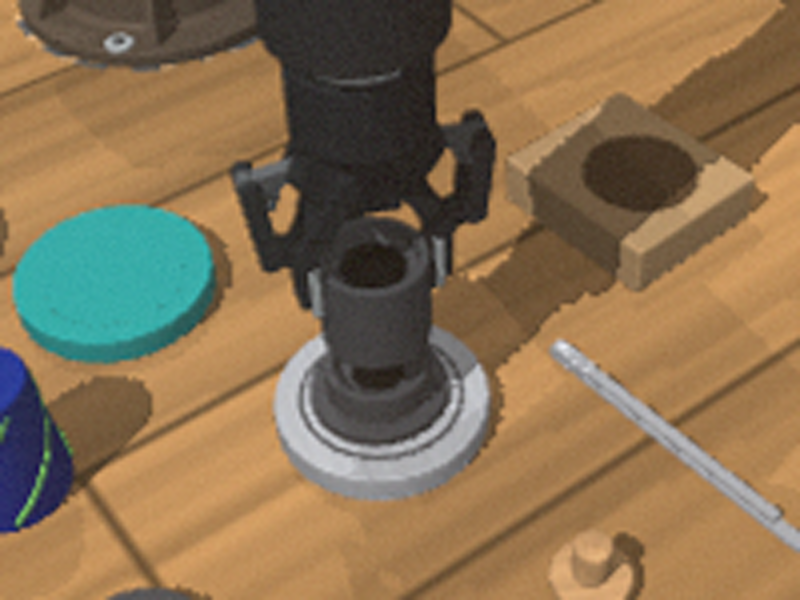

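The sleeve hangs upright over the foot, at about (378,300) in the crop. Its edges line up with the foot's to within 2 mm, so I'll lower it.

Call:
{"name": "jog_arm", "arguments": {"series": "0.04 0.003 0.005 0;0.08 0.003 0.005 0;0.1 0.003 0.005 0;0.115 0.003 0.005 0;0.125 0.003 0.005 0;0.125 0.003 0.005 0;0.13 0.003 0.005 0;0.13 0.003 0.005 0"}}

```text
time_s: 13.9
position: [0.5017, -0.1189, 0.0861]
tool_rot: [-173.1, 89.4, -11.3]
ft_force: [-6.2, 0.5, 7.2]
gripper_width: 0.726
```

```bash
python3 g.py; python3 m.py .502 -.119 .11 .032
```

```text
t 13.9 p [ 0.5017 -0.1189  0.0861] w 0.726 F [-6.2  0.5  7.2] tool x [ 0.01  -0.002 -1.   ] y [-0.312 -0.95  -0.001] j [  9.  15. -31.   0. -44.  63.]
scene 213 c 0.5028 -0.1199 r 0.0447 z 0.1102
top 33 c 0.4813 -0.1085 r 0.0242 z 0.1101
```

Call:
{"name": "jog_arm", "arguments": {"series": "0 0 0 0;0 0 0 0;0 0 0 0;-0.1 0 0 0;-0.3 0 0 0;-0.5 0 0 0;-0.5 0 0 0", "gripper": 0}}

```text
time_s: 14.88
position: [0.5029, -0.1187, 0.1894]
tool_rot: [-167.8, 89.1, -6.0]
ft_force: [0.1, -0.2, -1.1]
gripper_width: 0.999
```

```bash
python3 m.py .502 -.119 .11 .032; python3 g.py .54,.05,.18 .566,.339,.15
```

```text
scene 214 c 0.5009 -0.1194 r 0.0322 z 0.1101
top 63 c 0.4996 -0.1152 r 0.0313 z 0.11
t 14.97 p [ 0.5008 -0.1186  0.1862] w 1.003 F [-0.2  0.2 -0.7] tool x [ 0.011 -0.001 -1.   ] y [-0.312 -0.95  -0.002] j [  9.   8. -24.   0. -57.  63.]
.54,.05,.18 [ 0.032 -0.862  0.078]
.566,.339,.15 [ 0.181 -2.275  0.407]
```

The sleeve is seated, with its rim at z 0.110. Next is the collar.

Call:
{"name": "jog_arm", "arguments": {"series": "0 -0.3 0.05 0;0 -0.6 0.1 0;0 -0.8 0.14 0;0 -1 0.18 0;0 -1 0.18 0"}}

```text
time_s: 15.6
position: [0.5288, 0.0847, 0.1846]
tool_rot: [-177.9, 89.5, -15.9]
ft_force: [0.4, -0.5, -0.6]
gripper_width: 0.999
```

Call:
{"name": "jog_arm", "arguments": {"series": "0 -0.3 0.05 0;0 -0.6 0.1 0;0 -0.8 0.14 0;0 -1 0.18 0;0 -1 0.18 0"}}

```text
time_s: 16.23
position: [0.5563, 0.2875, 0.1823]
tool_rot: [166.1, 89.6, -31.8]
ft_force: [-0.3, -0.7, -0.5]
gripper_width: 0.996
```

```bash
python3 g.py .566,.339,.1 .566,.339,.034
```

```text
t 16.23 p [0.5563 0.2875 0.1823] w 0.996 F [-0.3 -0.7 -0.5] tool x [ 0.007 -0.004 -1.   ] y [-0.308 -0.951  0.002] j [ 45.  18. -11.   0. -61.  26.]
.566,.339,.1 [ 0.411 -0.261  0.036]
.566,.339,.034 [ 0.741 -0.261  0.039]
```

Call:
{"name": "jog_arm", "arguments": {"series": "0.1 -0.2 0.03 0;0.2 -0.261 0.038 0;0.4 -0.261 0.038 0;0.5 -0.261 0.038 0;0.65 -0.261 0.038 0;0.745 -0.261 0.038 0;0.745 -0.261 0.038 0;0.745 -0.261 0.038 0"}}

```text
time_s: 17.23
position: [0.5667, 0.339, 0.0339]
tool_rot: [171.8, 89.5, -26.2]
ft_force: [-0.2, 0.3, 0.3]
gripper_width: 0.999
```

```bash
python3 g.py .566,.339,.034
```

```text
t 17.23 p [0.5667 0.339  0.0339] w 0.999 F [-0.2  0.3  0.3] tool x [ 0.007 -0.004 -1.   ] y [-0.308 -0.951  0.001] j [ 48.  30. -15.   1. -45.  24.]
.566,.339,.034 [-0.     0.001  0.003]
```

Call:
{"name": "jog_arm", "arguments": {"series": "0 0 0 0;0 0 0 0;0 0 0 0;0 0 0 0;0 0 0 0;0 0 0 0;0 0 0 0;0 0 0 0", "gripper": 1, "grip_force": 50}}

```text
time_s: 18.23
position: [0.567, 0.3392, 0.0353]
tool_rot: [178.5, 89.5, -19.5]
ft_force: [-1.8, -2.0, 5.4]
gripper_width: 0.539
```

```bash
python3 g.py; python3 m.py .566 .339 .044 .024; python3 m.py .566 .339 .016 .03
```

```text
t 18.23 p [0.567  0.3392 0.0353] w 0.539 F [-1.8 -2.   5.4] tool x [ 0.008 -0.003 -1.   ] y [-0.308 -0.952  0.   ] j [ 48.  30. -15.   1. -45.  24.]
scene 103 c 0.5669 0.3382 r 0.0371 z 0.044
top 20 c 0.5502 0.3377 r 0.0208 z 0.0441
scene 89 c 0.567 0.3367 r 0.0296 z 0.0167
top 38 c 0.5656 0.3413 r 0.0293 z 0.0173
```

Call:
{"name": "jog_arm", "arguments": {"series": "-0.05 0 0 0;-0.15 0 0 0;-0.3 0 0 0;-0.5 0 0 0;-0.7 0 0 0;-0.7 0 0 0"}}

```text
time_s: 19.18
position: [0.5672, 0.3409, 0.1797]
tool_rot: [-154.8, 89.2, 7.3]
ft_force: [0.1, 0.0, -3.8]
gripper_width: 0.541
```

```bash
python3 g.py .501,-.118,.17
```

```text
t 19.18 p [0.5672 0.3409 0.1797] w 0.541 F [ 0.1  0.  -3.8] tool x [ 0.014  0.002 -1.   ] y [-0.307 -0.952 -0.006] j [ 48.  21.  -7.   1. -61.  24.]
.501,-.118,.17 [ 0.04   2.285 -0.389]
```

Call:
{"name": "jog_arm", "arguments": {"series": "-0.05 0.25 -0.04 0;-0.08 0.5 -0.09 0;-0.08 0.75 -0.13 0;-0.08 1 -0.17 0;-0.08 1 -0.17 0"}}

```text
time_s: 19.8
position: [0.536, 0.1368, 0.1943]
tool_rot: [-156.8, 89.3, 5.1]
ft_force: [-0.2, 0.5, -3.5]
gripper_width: 0.539
```

Call:
{"name": "jog_arm", "arguments": {"series": "0 0.25 -0.04 0;0 0.5 -0.09 0;0 0.75 -0.13 0;0 1 -0.17 0;0 1 -0.17 0"}}

```text
time_s: 20.42
position: [0.505, -0.0662, 0.193]
tool_rot: [-156.3, 89.4, 5.4]
ft_force: [1.2, 1.1, -4.0]
gripper_width: 0.534
```

```bash
python3 g.py .501,-.118,.165
```

```text
t 20.43 p [ 0.505  -0.0662  0.193 ] w 0.534 F [ 1.2  1.1 -4. ] tool x [ 0.01   0.001 -1.   ] y [-0.314 -0.95  -0.004] j [ 15.   7. -24.   0. -58.  57.]
.501,-.118,.165 [ 0.14   0.253 -0.061]
```

Call:
{"name": "jog_arm", "arguments": {"series": "0 0.15 -0.04 0;0.03 0.253 -0.061 0;0.1 0.253 -0.061 0;0.14 0.253 -0.061 0;0.14 0.253 -0.061 0;0.14 0.253 -0.061 0"}}

```text
time_s: 21.18
position: [0.5013, -0.1175, 0.1652]
tool_rot: [-157.2, 89.4, 4.5]
ft_force: [-1.0, 0.0, -2.8]
gripper_width: 0.538
```

```bash
python3 g.py .501,-.118,.165 .501,-.118,.1365
python3 - <<'E'
from h import *
im,d=shot('scene');P=cloud('scene',d)
m=(np.hypot(P[...,0]-.502,P[...,1]+.119)<.05)&(d>0)
for z in np.arange(.08,.16,.004):
    q=P[m&(abs(P[...,2]-z)<.002)]
    if len(q):print(z.round(3),len(q),q[:,:2].min(0).round(4),q[:,:2].max(0).round(4))
E
```

```text
t 21.18 p [ 0.5013 -0.1175  0.1652] w 0.538 F [-1.   0.  -2.8] tool x [ 0.01   0.001 -1.   ] y [-0.313 -0.95  -0.004] j [  9.   9. -26.   0. -54.  63.]
.501,-.118,.165 [0.001 0.003 0.001]
.501,-.118,.1365 [0.143 0.003 0.002]
0.08 31 [ 0.4972 -0.1505] [ 0.5324 -0.0921]
0.084 37 [ 0.4912 -0.1505] [ 0.5324 -0.1012]
0.088 27 [ 0.4943 -0.1501] [ 0.5325 -0.1004]
0.092 34 [ 0.4945 -0.1501] [ 0.5326 -0.1007]
0.096 26 [ 0.4948 -0.1503] [ 0.5331 -0.1011]
0.1 132 [ 0.477  -0.1505] [ 0.5325 -0.0933]
0.104 122 [ 0.4773 -0.1507] [ 0.5335 -0.0919]
0.108 46 [ 0.4794 -0.1508] [ 0.5318 -0.0884]
0.112 89 [ 0.4753 -0.1503] [ 0.5319 -0.0888]
0.14 18 [ 0.4947 -0.1476] [ 0.5294 -0.0937]
0.144 49 [ 0.4903 -0.1469] [ 0.5309 -0.089 ]
0.148 102 [ 0.4851 -0.1476] [ 0.5305 -0.0916]
0.152 31 [ 0.4954 -0.141 ] [ 0.5246 -0.0968]
0.156 25 [ 0.4927 -0.1455] [ 0.5241 -0.1064]
```

The collar is aligned to about 1 mm; lower it.

Call:
{"name": "jog_arm", "arguments": {"series": "0.05 0.005 0 0;0.1 0.005 0 0;0.12 0.005 0 0;0.13 0.005 0 0;0.14 0.005 0 0;0.145 0.005 0 0;0.147 0.005 0 0;0.147 0.005 0 0"}}

```text
time_s: 22.22
position: [0.5016, -0.1186, 0.1372]
tool_rot: [-158.9, 89.3, 2.9]
ft_force: [-4.2, 0.5, 7.1]
gripper_width: 0.535
```

```bash
python3 g.py; python3 m.py .501 -.118 .146 .024;python3 m.py .501 -.118 .118 .03
```

```text
t 22.23 p [ 0.5016 -0.1186  0.1372] w 0.535 F [-4.2  0.5  7.1] tool x [ 0.011  0.001 -1.   ] y [-0.312 -0.95  -0.004] j [  9.  11. -28.   0. -51.  63.]
scene 188 c 0.5021 -0.1199 r 0.0363 z 0.146
top 16 c 0.4875 -0.1063 r 0.0149 z 0.146
scene 139 c 0.5034 -0.1194 r 0.0295 z 0.1186
top 52 c 0.49 -0.1117 r 0.0258 z 0.1184
```

Seated: TCP is at 0.137 as predicted and the force is 7 N up. Release.

Call:
{"name": "jog_arm", "arguments": {"series": "0 0 0 0;0 0 0 0;0 0 0 0;-0.1 0 0 0;-0.3 0 0 0;-0.4 0 0 0;-0.4 0 0 0", "gripper": 0}}

```text
time_s: 23.3
position: [0.5017, -0.1187, 0.2188]
tool_rot: [-158.8, 89.2, 3.0]
ft_force: [-0.5, 0.1, 0.3]
gripper_width: 1.0
```

```bash
python3 m.py .501 -.118 .146 .024;python3 m.py .501 -.118 .118 .03; python3 g.py .6745,-.1,.2 .6745,-.1,.12 .6745,-.1,.036
```

```text
scene 163 c 0.5026 -0.1192 r 0.025 z 0.1459
top 47 c 0.4986 -0.1142 r 0.0233 z 0.1468
scene 146 c 0.5025 -0.1197 r 0.0302 z 0.1187
top 71 c 0.499 -0.1137 r 0.0294 z 0.1182
t 23.5 p [ 0.5002 -0.1187  0.2162] w 1.002 F [-0.8 -0.1 -0.9] tool x [ 0.01   0.001 -1.   ] y [-0.313 -0.95  -0.004] j [  9.   6. -22.   0. -61.  63.]
.6745,-.1,.2 [ 0.089 -0.361 -0.798]
.6745,-.1,.12 [ 0.489 -0.36  -0.794]
.6745,-.1,.036 [ 0.909 -0.358 -0.791]
```

The collar is seated, rim at z 0.146. Now the plug, with the jaws half closed first so it isn't knocked.

Call:
{"name": "jog_arm", "arguments": {"series": "0 -0.12 -0.27 0;0 -0.24 -0.54 0;0.1 -0.358 -0.79 0;0.3 -0.358 -0.79 0;0.5 -0.358 -0.79 0;0.5 -0.358 -0.79 0;0.5 -0.358 -0.79 0", "gripper": 0.45, "grip_force": 20}}

```text
time_s: 24.38
position: [0.6742, -0.1002, 0.1189]
tool_rot: [-161.8, 89.4, -0.0]
ft_force: [-0.0, -0.1, 1.3]
gripper_width: 0.553
```

```bash
python3 g.py .6745,-.1,.06 .6745,-.1,.034
```

```text
t 24.38 p [ 0.6742 -0.1002  0.1189] w 0.553 F [-0.  -0.1  1.3] tool x [ 0.01 -0.   -1.  ] y [-0.312 -0.95  -0.003] j [  8.  26.  -8.   0. -56.  64.]
.6745,-.1,.06 [ 0.295 -0.     0.002]
.6745,-.1,.034 [0.425 0.    0.003]
```

Call:
{"name": "jog_arm", "arguments": {"series": "0.15 0 0.002 0;0.3 0 0.002 0;0.36 0 0.002 0;0.425 0 0.002 0;0.425 0 0.002 0;0.425 0 0.002 0"}}

```text
time_s: 25.12
position: [0.6754, -0.1, 0.0349]
tool_rot: [-162.2, 89.3, -0.4]
ft_force: [0.8, 1.1, 0.0]
gripper_width: 0.549
```

```bash
python3 g.py
python3 - <<'E'
from h import *
im,d=shot('scene')
cv2.imwrite('pics/p1.png',cv2.resize(im[200:290,230:350],(800,600),interpolation=cv2.INTER_CUBIC)[:,:,::-1])
E
```

```text
t 25.12 p [ 0.6754 -0.1     0.0349] w 0.549 F [0.8 1.1 0. ] tool x [ 0.012 -0.    -1.   ] y [-0.312 -0.95  -0.004] j [  8.  31. -12.   0. -46.  64.]
```

View pics/p1.png

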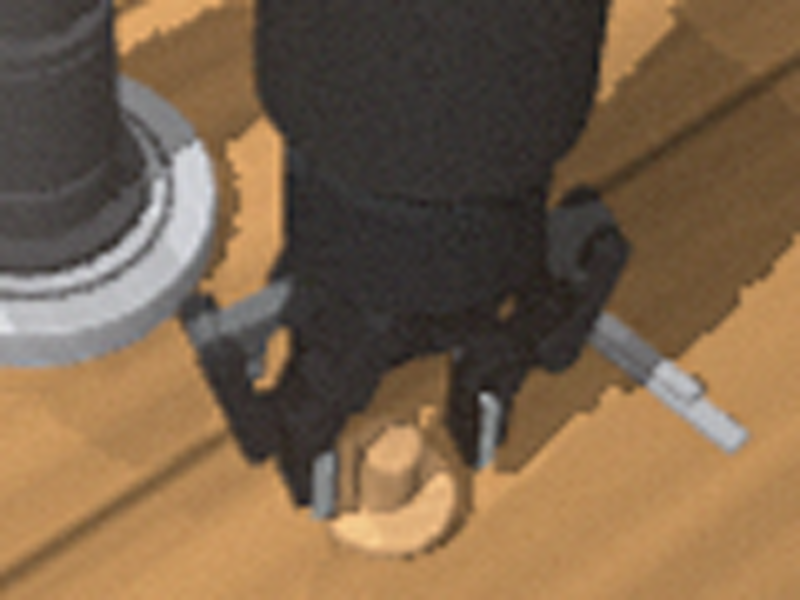

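The plug handle at crop (390,460) stands upright between the pads at (325,480) and (487,430). Close on it.

Call:
{"name": "jog_arm", "arguments": {"series": "0 0 0 0;0 0 0 0;0 0 0 0;0 0 0 0;0 0 0 0;0 0 0 0;0 0 0 0;0 0 0 0", "gripper": 1, "grip_force": 25}}

```text
time_s: 26.18
position: [0.676, -0.1, 0.0357]
tool_rot: [-162.5, 89.2, -0.7]
ft_force: [-0.0, 0.5, 6.1]
gripper_width: 0.244
```

```bash
python3 g.py; python3 m.py .6745 -.1 .018 .023
```

```text
t 26.18 p [ 0.676  -0.1     0.0357] w 0.244 F [-0.   0.5  6.1] tool x [ 0.013 -0.    -1.   ] y [-0.312 -0.95  -0.004] j [  8.  31. -12.   0. -46.  64.]
scene 145 c 0.6758 -0.1012 r 0.0231 z 0.0188
top 43 c 0.6697 -0.0952 r 0.0216 z 0.019
```

Call:
{"name": "jog_arm", "arguments": {"series": "-0.05 0 0 0;-0.15 0 0 0;-0.3 0 0 0;-0.5 0 0 0;-0.7 0 0 0;-0.9 0 0 0;-0.9 0 0 0;-0.9 0 0 0"}}

```text
time_s: 27.28
position: [0.6731, -0.0999, 0.2154]
tool_rot: [-160.3, 89.3, 1.6]
ft_force: [-1.2, 0.3, -0.7]
gripper_width: 0.244
```

```bash
python3 g.py .501,-.118,.195 .501,-.118,.136;  python3 - <<'E'
from h import *
im,d=shot('scene')
cv2.imwrite('pics/p2.png',cv2.resize(im[140:290,180:380],(800,600),interpolation=cv2.INTER_CUBIC)[:,:,::-1])
E
```

```text
t 27.27 p [ 0.6731 -0.0999  0.2154] w 0.244 F [-1.2  0.3 -0.7] tool x [ 0.013  0.    -1.   ] y [-0.312 -0.95  -0.004] j [  8.  22.  -1.   0. -66.  64.]
.501,-.118,.195 [0.091 0.355 0.79 ]
.501,-.118,.136 [0.386 0.356 0.794]
```

View pics/p2.png

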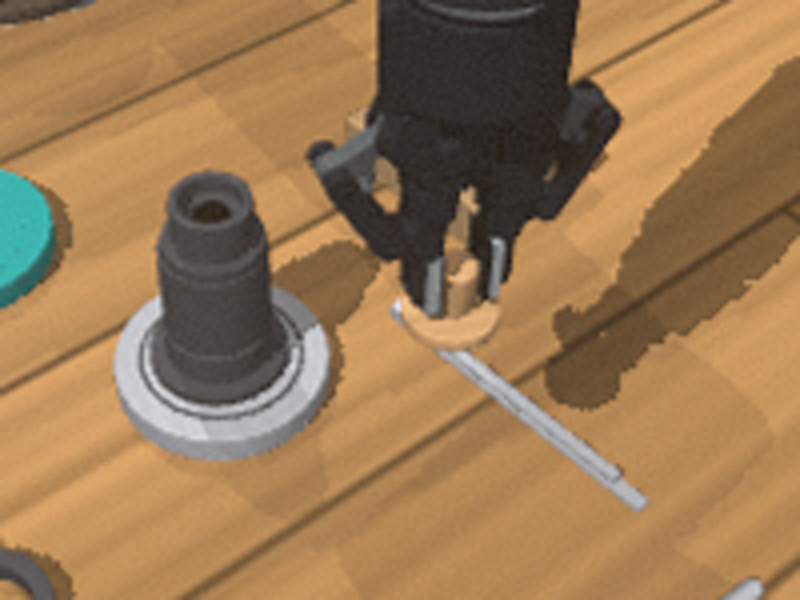

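The plug is held level. The stack stands straight, its top at crop (211,205). Bring the plug over it.

Call:
{"name": "jog_arm", "arguments": {"series": "0 0.1 0.22 0;0 0.2 0.44 0;0 0.3 0.66 0;0 0.355 0.79 0;0 0.355 0.79 0;0.05 0.355 0.79 0;0.07 0.355 0.79 0;0.07 0.355 0.79 0"}}

```text
time_s: 28.32
position: [0.5008, -0.1181, 0.1975]
tool_rot: [-162.9, 89.5, -1.1]
ft_force: [-0.5, 0.4, 0.1]
gripper_width: 0.243
```

```bash
python3 m.py .501 -.118 .181 .023 ; python3 m.py .501 -.118 .146 .024; python3 g.py .501,-.118,.1717
```

```text
scene 146 c 0.501 -0.1196 r 0.0227 z 0.181
top 44 c 0.4916 -0.1105 r 0.0197 z 0.1819
scene 121 c 0.5016 -0.1198 r 0.0242 z 0.1461
top 29 c 0.4969 -0.1127 r 0.0229 z 0.147
t 28.52 p [ 0.5011 -0.1181  0.1987] w 0.25 F [ 0.4 -0.2  0.7] tool x [ 0.011  0.    -1.   ] y [-0.312 -0.95  -0.004] j [  9.   7. -23.   0. -59.  63.]
.501,-.118,.1717 [0.135 0.    0.002]
```

Aligned to under 1 mm in the scene view. Lower it.

Call:
{"name": "jog_arm", "arguments": {"series": "0.04 0 0 0;0.08 0 0 0;0.1 0 0 0;0.12 0 0 0;0.13 0 0 0;0.137 0 0 0;0.14 0 0 0;0.14 0 0 0"}}

```text
time_s: 29.52
position: [0.5019, -0.1183, 0.1716]
tool_rot: [-163.6, 89.3, -1.8]
ft_force: [-1.1, -0.8, 5.3]
gripper_width: 0.241
```

```bash
python3 m.py .501 -.118 .154 .023; python3 g.py .501,-.118,.1717
```

```text
scene 144 c 0.5035 -0.1199 r 0.0221 z 0.1548
top 39 c 0.4905 -0.1095 r 0.019 z 0.1548
t 29.62 p [ 0.5019 -0.1183  0.1716] w 0.245 F [-1.1 -0.5  5.7] tool x [ 0.013 -0.    -1.   ] y [-0.312 -0.95  -0.004] j [  9.   9. -26.   0. -55.  63.]
.501,-.118,.1717 [-0.001 -0.     0.005]
```

Call:
{"name": "jog_arm", "arguments": {"series": "0 0 0 0;0 0 0 0;0 0 0 0;-0.05 0 0 0;-0.2 0 0 0;-0.4 0 0 0;-0.5 0 0 0;-0.5 0 0 0", "gripper": 0}}

```text
time_s: 30.62
position: [0.5016, -0.1183, 0.274]
tool_rot: [-162.4, 89.0, -0.6]
ft_force: [-0.3, 0.6, -0.8]
gripper_width: 1.002
```

```bash
python3 m.py .501 -.118 .154 .023 pics/end_; for a in ".180 .011" ".118 .03" ".028 .042"; do python3 m.py .501 -.118 $a; done; python3 m.py .57 -.315 .016 .04; python3 m.py .411 -.32 .09 .029; python3 g.py; python3 -c "
import cv2
a=cv2.imread('pics/end_scene.png');cv2.imwrite('pics/end.png',cv2.resize(a[110:320,80:360],(800,600),interpolation=cv2.INTER_CUBIC))"
```

```text
scene 185 c 0.5017 -0.1188 r 0.0231 z 0.1548
top 110 c 0.4998 -0.1153 r 0.0226 z 0.1546
scene 66 c 0.5023 -0.1197 r 0.0119 z 0.1803
top 36 c 0.5007 -0.1155 r 0.011 z 0.18
scene 150 c 0.5025 -0.1201 r 0.0303 z 0.1186
top 83 c 0.5003 -0.1161 r 0.0305 z 0.119
scene 281 c 0.5061 -0.1227 r 0.058 z 0.0287
top 224 c 0.4981 -0.1163 r 0.0604 z 0.0275
scene 559 c 0.5679 -0.3176 r 0.0405 z 0.0166
top 211 c 0.5669 -0.314 r 0.0403 z 0.0162
scene 452 c 0.4121 -0.3228 r 0.03 z 0.0908
top 286 c 0.4111 -0.319 r 0.0295 z 0.0904
t 31.23 p [ 0.5006 -0.1183  0.2714] w 1.001 F [ 0.4 -0.2  0.4] tool x [ 0.012 -0.    -1.   ] y [-0.312 -0.95  -0.003] j [  9.   4. -17.   0. -68.  63.][ WARN:0@0.017] global loadsave.cpp:275 findDecoder imread_('pics/end_scene.png'): can't open/read file: check file path/integrity
Traceback (most recent call last):
TypeError: 'NoneType' object is not subscriptable
```

Run:
```python
from h import *
im,d=shot('scene')
cv2.imwrite('pics/end.png',cv2.resize(im[110:320,80:360],(800,600),interpolation=cv2.INTER_CUBIC)[:,:,::-1])
```

```text
(no output)
```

View pics/end.png

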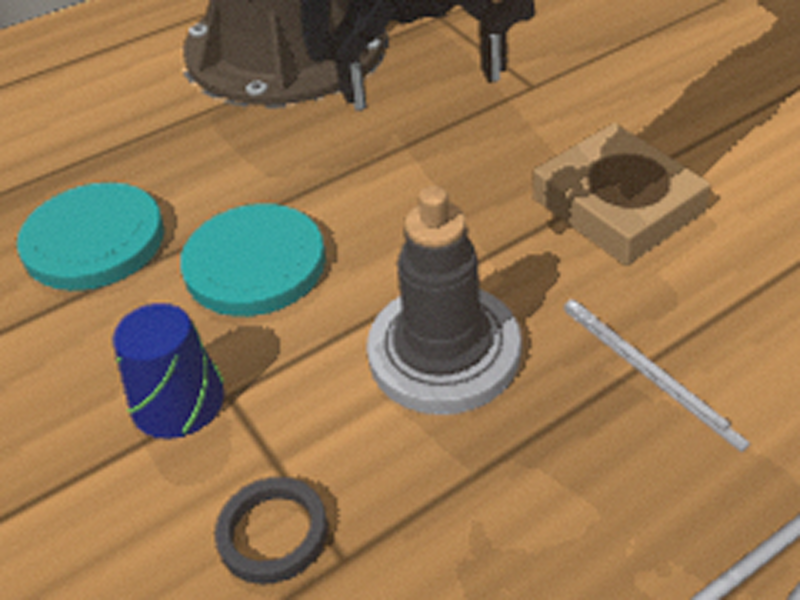

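The full stack stands upright on the steel plate, plug on top at crop (435,205). The ring at (272,528) and tumbler at (165,370) are undisturbed, and the gripper is well above the stack.

```bash
python3 -c "
from rig import manip
print(manip.sign_off())"
```

```text
the job is handed in; nothing more can be done
None
```

The vase mould is built on the steel turning plate in the order asked: foot, sleeve, collar, plug. I let go of everything, raised the arm clear and handed the job in at about 31 s.

**Seating:** the sleeve rim reads z = 0.110 m, the collar rim 0.146 m and the plug top 0.180 m. All three match the fully seated heights.

**Centring:** every part is within about 3.5 mm of the plate centre, as each camera sees it.

**Left alone:** the tumbler and spare ring read where they were at the start. The first top-view fit of the ring was poor (radius 46 mm instead of 40 mm), so the ring check relies mainly on the scene view.

**Checks that disagreed or failed:**
- The two cameras differ by about 4 mm in y throughout, so I used their mean.
- The last fit of the foot's disc failed because it also picked up the plate. The foot's position therefore rests on the measurement taken right after it was placed, within 2 mm of centre.
- The gripper read about 61 mm on the 64 mm parts, but the grips held.

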